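# Roll the binder's roller over a book-repair strip and park it

### The arm

A 6-joint arm with a two-finger parallel gripper is mounted at the origin on the work surface. World frame = base frame: x ahead of the robot, y to its left, z up, the work surface at z = 0. Lengths are in m, angles in rad, forces in N, time in s.
With the tool pointing down it reaches from about 0.35 to 0.975 m from the base axis. Payload 4.9 kg.
Tool frame: the origin (TCP) lies between the finger pads; the fingertips stand 22 mm ahead of it and the grasp point (between the pads) lies 3 mm ahead of it; z points along the fingers, y is the line along which they close (so a half turn about z gives the same grasp; the last joint's range is limited). The gripper opens to 85 mm and grips with 20 to 120 N. Pads are 22 mm wide; open, the fingers measure 114 mm over their backs; the gripper's body (76 mm by 85 mm) begins 54 mm behind the grasp point. The pads swing forward as they close: fully open they stand 13 mm farther back than shut.
Start: joints at [-1.236, 0.053, 1.613, -0, 1.476, -0.119], TCP at [0.274, -0.562, 0.253] pointing down, gripper open.
Joint ranges: [-3.01, 3.01], [-1.01, 2.22], [0.06, 2.58], [-1.02, 4.17], [0.09, 2.62], [-3.14, 3.14]. Speed limits (rad/s): [2.57, 2.57, 3.14, 3.14, 3.14, 3.14].

### API

Orientations are given as a unit quaternion [w, x, y, z].
In Python, from plant import state, grab_frame, get_calibration, job_done, recognise, regions_of gives the robot as it stands.
- The arm moves only by the tool apply_moves, never from a script. Its argument "targets" is a list of rows, each an object with "translation": the shift along the tool's x, y, z normalised to -1 to 1, where 1 is 100 mm, a list of three; "twist": the turn about the tool's z normalised to -1 to 1, where 1 is 0.1 rad; "hand": the opening, from 0 (shut) to 1 (fully open). A call has 1 to 8 rows; each row shifts and turns the commanded pose from where the row before left it, along the tool's axes as they then stand; what a row does not reach is not made up. A row lasts 1/10 s, in which the tool goes at most 50 mm and 8.59 degrees, less where a joint would pass 70% of its speed; a pose out of reach is approached as far as the arm can. A call with a number of a shift or a turn outside -1 to 1 is refused whole. A call with a gripper value outside its range is refused whole. The fingers move at their own pace and stop on an object; the grip force is fixed at half the most. Time passes only in rows, so rows that do not move let the fingers close. It gives the time, the measured TCP pose, the force, the opening and the grip force at its end, in the units of the state.
- state(): the state, without advancing time (a new reading comes with each control period).
- grab_frame(name): name is "scene" or "side" or "wrist"; returns the picture (480x640x3 uint8, red, green, blue); there is no depth.
- get_calibration(name): a dict with "camera_matrix" (3x3 intrinsics, pixels), "pose" (4x4, takes a point from camera to world coordinates). Camera axes: x right, y up, looking along -z (the intrinsics and any distortion apply to the point x, -y, -z); pixel columns grow to the right and rows downward; lengths in m; the calibration is good to about 2 mm. A picture is of the moment at which its call begins: read the wrist's pose just before it. get_calibration takes no time and is no camera call; for the wrist camera it gives the pose at the moment of the call.
- job_done(): hands the job in; it is judged then, once.
Trained networks look in the newest picture that a camera, given by its name, has taken for a name from the list of things; names that differ only in an ending like _2 or _b are one class to them, and where a whole thing is asked for, a point or a joint stands for the part that bears it (a point fixed in the world has none). Each returns a list of dicts, best first, with "score" (0 to 1); they miss things now and then, are a little off and sometimes report something else, mostly with a low value. They report only what shows in the picture. A call takes as long as a camera call. They do not tell look-alikes from the thing itself.
- recognise(camera, query): "point" ([x, y, z] in m, in world coordinates, good to about 4 mm: the middle of the surface that is visible of it).
- regions_of(camera, query): "pixels" (480x640 bool, what is visible of it).
The state is a dict: "time": time; "joint_pos": joint angles; "joint_vel": joint speeds; "joint_efforts": joint torques, N m; "tool_pos": TCP position; "tool_rot": TCP orientation; "contact_force": force on the tool from outside, world axes, zero at the start; "ft_torque": the same for the moment, N m; "gripper_width": opening from 0.0 (shut) to 1.0 (fully open); "grasp_force": force on a finger pad.
Only numpy, scipy, OpenCV 4.12 (cv2) and the standard library are available. Lean on these libraries where they do the work, as an engineer would, in place of code of your own. Each camera call takes 0.05 s, during which the arm holds its last target. There are 200 camera calls.

### The job

Press down the pasted paper strip: with the fingertips on top of the wooden roller, push it so that it rolls across the paper strip and stops on the dark felt strip on the other side, lying along the felt with its middle line over it. Only push on its top: do not grasp or lift the roller, drag it without rolling, or reach down beside it to push its side, and leave everything else where it is. Finish with the hand clear and the roller at rest.

Things in the scene. Friction and masses are not known exactly. Their poses are not given: they have to be found in the camera images.
- roller: Loose wooden roller lying on the board: barrel 60 mm diameter, 150 mm long, plus a stub handle 22 mm diameter, 28 mm long at each end; about 0.3 kg. Origin at its centre on the axis, 42 mm above the table (barrel top at 72 mm). x = barrel axis, level; y and z turn as it rolls. A fingertip on top rolls it half as far as the tip travels, so use several strokes; it soon stops when let go.
- felt_strip: Dark grey felt parking strip, 210 mm long (its x axis) and 24 mm wide (its y axis), flush with the board (no step). Origin at its middle, on the board's surface. It lies parallel to the paper strip, on the side of it away from the roller.
- paper_strip: Pasted paper repair strip, 190 mm long (its x axis) and 44 mm wide (its y axis), flat on the board (no step), between the roller and the felt strip. Origin at its middle, on the board's surface.
- board: Grey pressing board, 340 mm (x) by 440 mm (y) by 12 mm thick, fixed on the table. Origin at the centre of its underside; x points roughly away from the robot. The strips and the roller lie along x; the roller must roll along y, towards +y in some starts and -y in others.
- paste_jar: Closed paste jar, 64 mm across, 85 mm tall, standing on the board's far edge; origin at the centre of its underside. Not part of the job.
- weight: Steel knobbed weight, 52 mm across, 56 mm tall, standing on the board's far edge; origin at the centre of its underside. Not part of the job.
- brush: Paste brush about 160 mm long lying on the board's far edge; origin under its middle. Not part of the job.
- thick_book: Closed book 210 x 140 x 42 mm lying on the table off the board's +y end; origin at the centre of its underside. Not part of the job.
- thin_book: Closed book 200 x 130 x 22 mm lying on the table off the board's -y end; origin at the centre of its underside. Not part of the job.
- tape_reel: Empty cardboard reel, 90 mm across, 24 mm tall, lying on the table near the board's near +y corner; origin at the centre of its underside. Not part of the job.
- mug: White mug, 76 mm across, 85 mm tall, on the table off the near -y corner of the board; origin at the centre of its underside. Not part of the job.
There are look-alikes about, which are no part of the job. There is more than one size of the roller; the one meant has the size given above.

How it is judged:
On the way:
1. the roller is on the paper strip (y of roller in the frame of paper_strip between -0.015 and 0.015 m), for 0.02 s.
At the end, for the whole second after the job is handed in: The roller lies at rest on the board with its axis above the felt strip: within 12 mm of the strip's centre line (the strip is 24 mm wide), within 30 mm of its middle lengthwise, and within 0.15 rad of parallel to it (y of roller in the frame of felt_strip between -0.012 and 0.012 m and x of roller in the frame of felt_strip between -0.03 and 0.03 m and angle between the x axis of roller and the x axis of felt_strip, either way round below 0.15 rad and height (world z) of roller between 0.039 and 0.045 m and linear speed of roller below 0.006 m/s and angular speed of roller below 0.2 rad/s); the robot touches nothing.
It fails at once if the roller is lifted (its centre rises more than 8 mm) or falls off the board (height (world z) of roller above 0.05 m or height (world z) of roller below 0.034 m).
It fails at once if the fingers touch the roller while the grasp point between them is below the top of the barrel (grasping it or pushing its side) (contact force between the fingers and roller above 0.5 N and height (world z) of the grasp point below 0.072 m).
It fails at once if the roller is dragged along without turning (faster than 40 mm/s while turning slower than 0.4 rad/s) (linear speed of roller above 0.04 m/s and angular speed of roller below 0.4 rad/s).
It fails at once if a bystander is moved more than 15 mm (distance of any of paste_jar, weight, brush, thick_book, thin_book, tape_reel, mug from where it was at the start of the episode above 0.015 m).
It also fails if it takes over 67 s, if anything falls off the work surface, if the arm or the gripper's body presses on something with over 40 N, if the wrist force passes 120 N, or if a joint passes its speed limit or range.

## Working session

There is one attempt and no reset: what is moved stays moved. The work goes in short steps, Python scripts to look and compute and a tool call to move; the robot and the scene stay as the last step left them, time stands still between calls to the robot, and variables do not carry over. Pictures are saved under pics/ and viewed, at most 10 in all, crops included, and the job is handed in when it is done.

Besides the shell and the picture viewer there is one more tool, called as name(argument=value, ...), one argument or row to a line, values as JSON. apply_moves: Moves the arm, as the interface text tells. Its arguments: {"type":"object","properties":{"targets":{"type":"array"}},"required":["targets"]}

```bash
mkdir -p pics; python3 - <<'E'
from plant import *
import cv2
for c in ("scene","side"):
    f=grab_frame(c); cv2.imwrite(f"pics/{c}0.png",f[:,:,::-1])
    for q in ("roller","felt_strip","paper_strip","board"):
        for r in recognise(c,q)[:4]: print(c,q,[round(float(v),4) for v in r["point"]],round(r["score"],2))
s=state(); print(s["time"],s["tool_pos"],s["tool_rot"],s["contact_force"])
E
```

```text
scene roller [0.1755, -0.2975, 0.0325] 0.94
scene roller [0.3172, -0.1652, 0.0343] 0.68
scene roller [0.6672, 0.2916, 0.0432] 0.27
scene felt_strip [0.5626, 0.0196, 0.0154] 0.63
scene paper_strip [0.5551, -0.0408, 0.0084] 0.61
scene board [0.6172, -0.0066, 0.0105] 0.86
side roller [0.1661, -0.2942, 0.0357] 0.95
side roller [0.5481, -0.0782, 0.0583] 0.8
side roller [0.3169, -0.1632, 0.0368] 0.68
side felt_strip [0.5499, 0.0197, 0.0128] 0.92
side paper_strip [0.5566, -0.0437, 0.0114] 0.75
side paper_strip [0.7047, -0.1586, 0.0296] 0.38
side board [0.5779, 0.0137, 0.0142] 0.9
side board [0.7142, 0.115, 0.072] 0.73
0.5 [ 0.27397654 -0.56172031  0.25328681] [-2.47182900e-05  9.74371532e-01  2.24944699e-01  4.35864266e-06] [ 0.30564107 -0.58786462  0.6374899 ]
```

View pics/scene0.png

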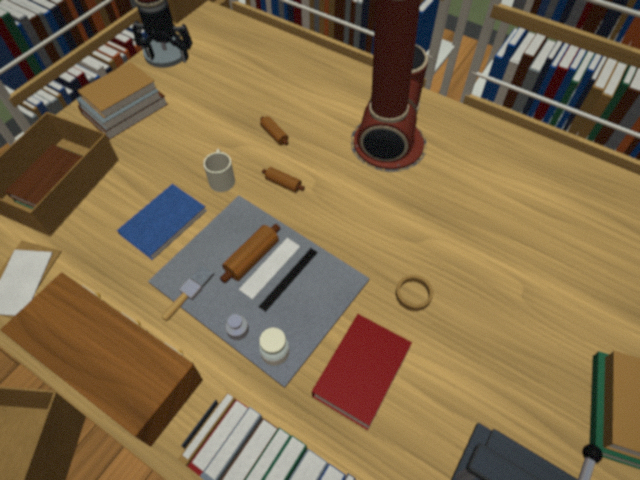

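View pics/side0.png

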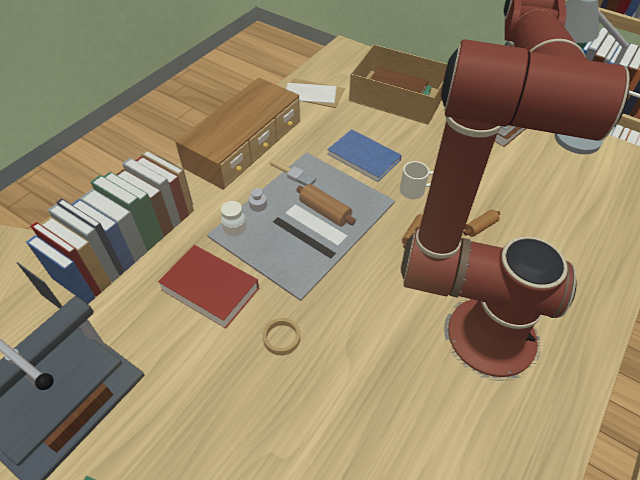

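The scene picture shows three rollers: a big one on the board at scene (250,252) and side (326,204), and two small look-alikes on the table at scene (283,178) and (274,130). I choose the one on the board. Next I measure its pose and check it in a crop.

```bash
cat > h.py <<'E'
from plant import *
import cv2, numpy as np
def toplane(c,uv,z):
    k=get_calibration(c); K=np.array(k["camera_matrix"]); T=np.array(k["pose"])
    uv=np.asarray(uv,float).reshape(-1,2)
    d=np.c_[uv,np.ones(len(uv))]@np.linalg.inv(K).T; d=d*[1,-1,-1]
    d=d@T[:3,:3].T; o=T[:3,3]
    return (o+d*((z-o[2])/d[:,2])[:,None])[:,:2]
def rect(c,q,z,near=None):
    """(centre, yaw, length, width) of the mask of q on the plane z; the one nearest to near"""
    out=[]
    for r in regions_of(c,q):
        v,u=np.nonzero(r["pixels"])
        if len(v)<30: continue
        p=toplane(c,np.c_[u,v],z)
        m=cv2.minAreaRect((p*1000).astype(np.float32)); b=cv2.boxPoints(m)/1000
        e=max(b[1]-b[0],b[2]-b[1],key=np.linalg.norm); e=e*np.sign(e[0])
        out.append((np.array(m[0])/1000,np.arctan2(e[1],e[0]),max(m[1]),min(m[1]),r["score"]))
    if near is not None: out=[o for o in out if np.linalg.norm(o[0]-near)<0.12]
    return out
def show(c,q,z,near=None):
    for o in rect(c,q,z,near): print(c,q,o[0].round(4),"yaw %.3f L %.0f W %.0f s %.2f"%o[1:])
E
python3 - <<'E'
from h import *
for c in ("scene","side"):
    f=grab_frame(c)
    show(c,"felt_strip",.012); show(c,"paper_strip",.012); show(c,"roller",.042); show(c,"board",.012)
f=grab_frame("side"); cv2.imwrite("pics/crop.png",cv2.resize(f[140:300,200:420,::-1],None,fx=3.5,fy=3.5))
E
```

```text
scene felt_strip [0.5551 0.0192] yaw -0.068 L 211 W 28 s 0.89
scene felt_strip [0.421  0.2986] yaw 0.214 L 97 W 84 s 0.61
scene paper_strip [ 0.5553 -0.0392] yaw -0.070 L 188 W 44 s 0.90
scene paper_strip [ 0.5463 -0.106 ] yaw -0.095 L 213 W 70 s 0.70
scene roller [ 0.1829 -0.2929] yaw 1.190 L 141 W 42 s 0.74
scene roller [ 0.5583 -0.0924] yaw -0.116 L 209 W 70 s 0.67
scene board [ 0.6002 -0.0409] yaw 1.503 L 441 W 341 s 0.63
side felt_strip [0.5539 0.0184] yaw -0.076 L 206 W 23 s 0.72
side paper_strip [ 0.5529 -0.0405] yaw -0.057 L 188 W 45 s 0.69
side roller [ 0.1592 -0.2877] yaw 1.237 L 141 W 46 s 0.86
side roller [ 0.5561 -0.0946] yaw -0.141 L 213 W 81 s 0.61
side roller [ 0.3086 -0.1547] yaw -1.525 L 126 W 22 s 0.60
side board [ 0.5925 -0.0399] yaw 1.504 L 448 W 346 s 0.62
```

View pics/crop.png

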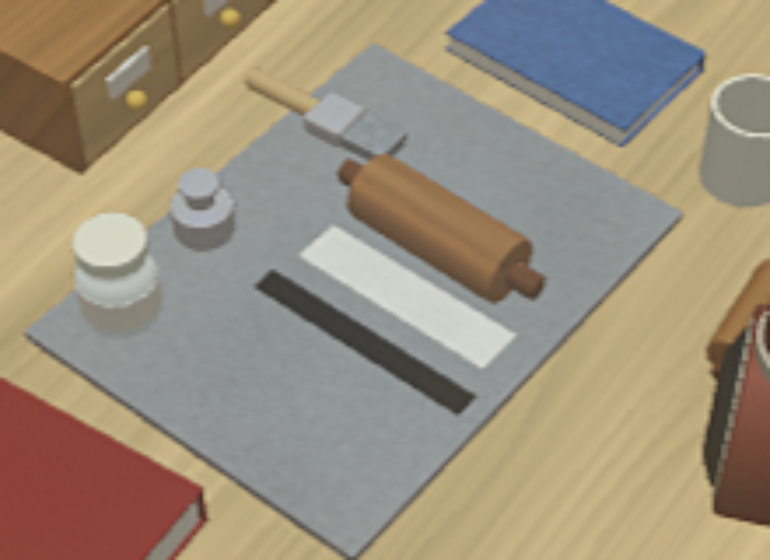

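The crop shows one big roller with stub handles and a 150 mm barrel on the board. Its mask measures about 206 mm overall, which fits the description, so the choice stands. It must roll towards +y for about 112 mm. I turn the tool so the finger line lies along the roller axis.

apply_moves(
  targets=[
    {"translation": [0,0,0],"twist": -1,"hand": 0.5},
    {"translation": [0,0,0],"twist": -1,"hand": 0.5},
    {"translation": [0,0,0],"twist": -1,"hand": 0.5},
    {"translation": [0,0,0],"twist": -1,"hand": 0.5},
    {"translation": [0,0,0],"twist": -1,"hand": 0.5},
    {"translation": [0,0,0],"twist": -1,"hand": 0.5},
    {"translation": [0,0,0],"twist": -1,"hand": 0.5},
    {"translation": [0,0,0],"twist": -1,"hand": 0.5},
  ],
)

```text
time: 1.85
tool_pos: [0.274, -0.5617, 0.2533]
tool_rot: [-0.0, 0.809, 0.588, 0.0]
contact_force: [-0.7, -0.5, -0.4]
gripper_width: 0.499
grasp_force: 0.0
```

apply_moves(
  targets=[
    {"translation": [0,0,0],"twist": -1,"hand": 0.5},
    {"translation": [0,0,0],"twist": -1,"hand": 0.5},
    {"translation": [0.4,0.19,0],"twist": 0,"hand": 0.5},
    {"translation": [0.4,0.19,0],"twist": 0,"hand": 0.5},
    {"translation": [0.4,0.19,0],"twist": 0,"hand": 0.5},
    {"translation": [0.4,0.19,0],"twist": 0,"hand": 0.5},
    {"translation": [0.4,0.19,0],"twist": 0,"hand": 0.5},
    {"translation": [0.4,0.19,0],"twist": 0,"hand": 0.5},
  ],
)

```text
time: 2.65
tool_pos: [0.4159, -0.3351, 0.2535]
tool_rot: [0.0, 0.747, 0.664, 0.0]
contact_force: [0.6, -0.2, 0.0]
gripper_width: 0.501
grasp_force: 0.0
```

apply_moves(
  targets=[
    {"translation": [0.4,0.19,0],"twist": 0,"hand": 0.5},
    {"translation": [0.4,0.19,0],"twist": 0,"hand": 0.5},
    {"translation": [0.4,0.19,0],"twist": 0,"hand": 0.5},
    {"translation": [0.4,0.19,0],"twist": 0,"hand": 0.5},
    {"translation": [0.4,0.19,0],"twist": 0,"hand": 0.5},
    {"translation": [0.2,0.1,0],"twist": 0,"hand": 0.5},
    {"translation": [0,0,0],"twist": 0,"hand": 0.5},
  ],
)

```text
time: 3.35
tool_pos: [0.5462, -0.128, 0.2533]
tool_rot: [-0.0, 0.746, 0.666, 0.0]
contact_force: [-0.5, 0.5, 0.2]
gripper_width: 0.504
grasp_force: 0.0
```

```bash
python3 - <<'E'
from h import *
s=state(); q=np.array(s["tool_rot"]); print(s["time"],s["tool_pos"].round(4),"x-axis angle",2*np.arctan2(q[2],q[1]),q.round(4),s["contact_force"],s["gripper_width"])
f=grab_frame("wrist"); cv2.imwrite("pics/w1.png",f[:,:,::-1])
near=(.555,-.03)
show("wrist","roller",.042,near);show("wrist","felt_strip",.012,near);show("wrist","paper_strip",.012,near)
E
```

```text
3.35 [ 0.5462 -0.128   0.2533] x-axis angle 1.4580264646037382 [-1.000e-04  7.458e-01  6.661e-01  3.000e-04] [-0.51631565  0.50745572  0.17539816] 0.5040784233435315
wrist roller [ 0.5567 -0.0964] yaw -0.101 L 211 W 62 s 0.70
wrist felt_strip [0.5535 0.0157] yaw -0.075 L 210 W 25 s 0.56
wrist paper_strip [ 0.5522 -0.0434] yaw -0.073 L 191 W 44 s 0.56
```

View pics/w1.png

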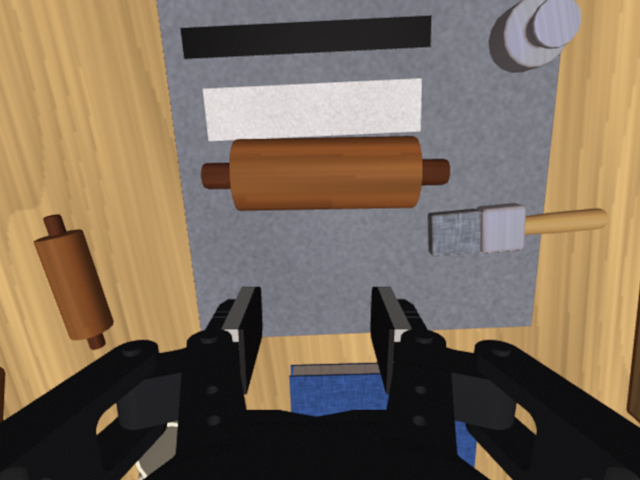

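The wrist view shows the roller at about (325,173), the paper at (312,109) and the felt at (306,37), all nearly parallel. I line up about 9 mm behind the roller's top line and descend.

apply_moves(
  targets=[
    {"translation": [0.24,0.07,0],"twist": -0.3,"hand": 0.5},
    {"translation": [0,0,0.4],"twist": 0,"hand": 0.5},
    {"translation": [0,0,0.4],"twist": 0,"hand": 0.5},
    {"translation": [0,0,0.4],"twist": 0,"hand": 0.5},
    {"translation": [0,0,0.25],"twist": 0,"hand": 0.5},
    {"translation": [0,0,0.05],"twist": 0,"hand": 0.5},
    {"translation": [0,0,0],"twist": 0,"hand": 0.5},
  ],
)

```text
time: 4.25
tool_pos: [0.5542, -0.1082, 0.1028]
tool_rot: [-0.001, 0.738, 0.675, -0.0]
contact_force: [-1.2, -1.0, 0.6]
gripper_width: 0.5
grasp_force: 0.0
```

apply_moves(
  targets=[
    {"translation": [0,0,0.04],"twist": 0,"hand": 0.5},
    {"translation": [0,0,0],"twist": 0,"hand": 0.5},
  ],
)

```text
time: 4.45
tool_pos: [0.556, -0.1081, 0.1011]
tool_rot: [0.001, 0.737, 0.676, 0.001]
contact_force: [0.4, -0.6, -0.3]
gripper_width: 0.499
grasp_force: 0.0
```

apply_moves(
  targets=[
    {"translation": [0,0,0.03],"twist": 0,"hand": 0.5},
    {"translation": [0,0,0],"twist": 0,"hand": 0.5},
  ],
)

```text
time: 4.65
tool_pos: [0.5552, -0.1075, 0.0969]
tool_rot: [0.0, 0.737, 0.676, 0.0]
contact_force: [0.8, 0.6, -0.3]
gripper_width: 0.499
grasp_force: 0.0
```

apply_moves(
  targets=[
    {"translation": [0,0,0.03],"twist": 0,"hand": 0.5},
    {"translation": [0,0,0],"twist": 0,"hand": 0.5},
  ],
)

```text
time: 4.85
tool_pos: [0.5547, -0.1073, 0.093]
tool_rot: [-0.0, 0.737, 0.676, -0.0]
contact_force: [0.1, 0.0, -0.9]
gripper_width: 0.5
grasp_force: 0.0
```

apply_moves(
  targets=[
    {"translation": [0,0,0.02],"twist": 0,"hand": 0.5},
    {"translation": [0,0,0],"twist": 0,"hand": 0.5},
  ],
)

```text
time: 5.05
tool_pos: [0.5551, -0.1075, 0.0916]
tool_rot: [0.0, 0.737, 0.676, -0.0]
contact_force: [-0.3, -0.1, 1.0]
gripper_width: 0.501
grasp_force: 0.7
```

apply_moves(
  targets=[
    {"translation": [0,0,0.02],"twist": 0,"hand": 0.5},
    {"translation": [0,0,0],"twist": 0,"hand": 0.5},
  ],
)

```text
time: 5.25
tool_pos: [0.5553, -0.1081, 0.0912]
tool_rot: [0.0, 0.737, 0.676, -0.0]
contact_force: [-5.4, -0.9, 9.8]
gripper_width: 0.499
grasp_force: 5.2
```

apply_moves(
  targets=[
    {"translation": [0.03,0,0],"twist": 0,"hand": 0.5},
    {"translation": [0.06,0,0],"twist": 0,"hand": 0.5},
    {"translation": [0.06,0,0],"twist": 0,"hand": 0.5},
    {"translation": [0.06,0,0],"twist": 0,"hand": 0.5},
    {"translation": [0.05,0,0],"twist": 0,"hand": 0.5},
  ],
)

```text
time: 5.75
tool_pos: [0.5577, -0.0817, 0.0919]
tool_rot: [0.0, 0.737, 0.676, -0.0]
contact_force: [-6.9, 0.3, 14.7]
gripper_width: 0.5
grasp_force: 6.8
```

```bash
python3 - <<'E'
from h import *
near=(.555,-.03)
for c in("side","scene"):
    f=grab_frame(c); show(c,"roller",.042,near)
E
```

```text
side roller [ 0.56   -0.0821] yaw -0.119 L 215 W 76 s 0.87
scene roller [ 0.5613 -0.0796] yaw -0.082 L 205 W 67 s 0.91
```

apply_moves(
  targets=[
    {"translation": [0.06,0,0],"twist": 0,"hand": 0.5},
    {"translation": [0.06,0,0],"twist": 0,"hand": 0.5},
    {"translation": [0.04,0,0],"twist": 0,"hand": 0.5},
    {"translation": [0,0,0],"twist": 0,"hand": 0.5},
    {"translation": [0,0,-0.2],"twist": 0,"hand": 0.5},
    {"translation": [0,0,0],"twist": 0,"hand": 0.5},
    {"translation": [-0.2,0,0],"twist": 0,"hand": 0.5},
    {"translation": [0,0,0],"twist": 0,"hand": 0.5},
  ],
)

```text
time: 6.75
tool_pos: [0.5566, -0.0866, 0.1086]
tool_rot: [0.0, 0.738, 0.675, -0.0]
contact_force: [0.5, 1.2, -0.1]
gripper_width: 0.498
grasp_force: 0.0
```

```bash
cat > look.py <<'E'
from h import *
near=(.555,-.03)
for c in("side","scene"):
    f=grab_frame(c); show(c,"roller",.042,near)
s=state(); print(s["time"],s["tool_pos"].round(4),s["contact_force"].round(1))
E
python3 look.py
```

```text
side roller [ 0.5582 -0.0725] yaw -0.114 L 209 W 74 s 0.93
scene roller [ 0.5594 -0.072 ] yaw -0.085 L 208 W 66 s 0.66
6.95 [ 0.5565 -0.0851  0.1086] [ 0.4 -0.5 -0.2]
```

apply_moves(
  targets=[
    {"translation": [0.02,0,0.18],"twist": 0,"hand": 0.5},
    {"translation": [0,0,0.02],"twist": 0,"hand": 0.5},
    {"translation": [0.05,0,0],"twist": 0,"hand": 0.5},
    {"translation": [0.07,0,0],"twist": 0,"hand": 0.5},
    {"translation": [0.07,0,0],"twist": 0,"hand": 0.5},
    {"translation": [0.07,0,0],"twist": 0,"hand": 0.5},
    {"translation": [0.07,0,0],"twist": 0,"hand": 0.5},
    {"translation": [0.07,0,0],"twist": 0,"hand": 0.5},
  ],
)

```text
time: 7.75
tool_pos: [0.5627, -0.0433, 0.0918]
tool_rot: [0.002, 0.737, 0.676, 0.002]
contact_force: [0.7, -0.4, 6.9]
gripper_width: 0.502
grasp_force: 3.2
```

apply_moves(
  targets=[
    {"translation": [0,0,0],"twist": 0,"hand": 0.5},
    {"translation": [0,0,-0.2],"twist": 0,"hand": 0.5},
    {"translation": [0,0,0],"twist": 0,"hand": 0.5},
    {"translation": [-0.2,0,0],"twist": 0,"hand": 0.5},
    {"translation": [0,0,0],"twist": 0,"hand": 0.5},
  ],
)

```text
time: 8.25
tool_pos: [0.5584, -0.0644, 0.1085]
tool_rot: [-0.0, 0.738, 0.675, -0.0]
contact_force: [0.7, 0.1, -0.3]
gripper_width: 0.496
grasp_force: 0.0
```

```bash
python3 look.py
```

```text
side roller [ 0.5614 -0.0525] yaw -0.079 L 212 W 73 s 0.59
side roller [ 0.5784 -0.0187] yaw 1.509 L 431 W 336 s 0.36
scene roller [ 0.5633 -0.0513] yaw -0.092 L 209 W 64 s 0.67
8.45 [ 0.5584 -0.063   0.1085] [ 1.1 -0.   0. ]
```

apply_moves(
  targets=[
    {"translation": [0,0,0.18],"twist": 0,"hand": 0.5},
    {"translation": [0,0,0.02],"twist": 0,"hand": 0.5},
    {"translation": [0.05,0,0],"twist": 0,"hand": 0.5},
    {"translation": [0.07,0,0],"twist": 0,"hand": 0.5},
    {"translation": [0.07,0,0],"twist": 0,"hand": 0.5},
    {"translation": [0.07,0,0],"twist": 0,"hand": 0.5},
    {"translation": [0.07,0,0],"twist": 0,"hand": 0.5},
    {"translation": [0.07,0,0],"twist": 0,"hand": 0.5},
  ],
)

```text
time: 9.25
tool_pos: [0.5644, -0.0233, 0.0919]
tool_rot: [0.002, 0.737, 0.676, 0.002]
contact_force: [2.0, 0.9, 6.3]
gripper_width: 0.499
grasp_force: 3.3
```

apply_moves(
  targets=[
    {"translation": [0,0,0],"twist": 0,"hand": 0.5},
    {"translation": [0,0,-0.2],"twist": 0,"hand": 0.5},
    {"translation": [0,0,0],"twist": 0,"hand": 0.5},
    {"translation": [-0.2,0,0],"twist": 0,"hand": 0.5},
    {"translation": [0,0,0],"twist": 0,"hand": 0.5},
  ],
)

```text
time: 9.75
tool_pos: [0.5601, -0.0444, 0.1085]
tool_rot: [-0.0, 0.738, 0.675, -0.0]
contact_force: [-0.5, -0.3, 0.4]
gripper_width: 0.5
grasp_force: 0.0
```

```bash
python3 look.py
```

```text
side roller [ 0.5634 -0.0316] yaw -0.105 L 213 W 74 s 0.59
scene roller [ 0.5658 -0.0334] yaw -0.121 L 209 W 69 s 0.82
9.95 [ 0.5602 -0.0431  0.1086] [-0.4 -0.5  1. ]
```

apply_moves(
  targets=[
    {"translation": [0,0,0.18],"twist": 0,"hand": 0.5},
    {"translation": [0,0,0.02],"twist": 0,"hand": 0.5},
    {"translation": [0.05,0,0],"twist": 0,"hand": 0.5},
    {"translation": [0.07,0,0],"twist": 0,"hand": 0.5},
    {"translation": [0.07,0,0],"twist": 0,"hand": 0.5},
    {"translation": [0.07,0,0],"twist": 0,"hand": 0.5},
    {"translation": [0.07,0,0],"twist": 0,"hand": 0.5},
    {"translation": [0.07,0,0],"twist": 0,"hand": 0.5},
  ],
)

```text
time: 10.75
tool_pos: [0.5661, -0.0033, 0.0919]
tool_rot: [0.002, 0.737, 0.676, 0.002]
contact_force: [1.0, 0.3, 6.4]
gripper_width: 0.498
grasp_force: 3.4
```

apply_moves(
  targets=[
    {"translation": [0,0,0],"twist": 0,"hand": 0.5},
    {"translation": [0,0,-0.2],"twist": 0,"hand": 0.5},
    {"translation": [0,0,0],"twist": 0,"hand": 0.5},
    {"translation": [-0.2,0,0],"twist": 0,"hand": 0.5},
    {"translation": [0,0,0],"twist": 0,"hand": 0.5},
  ],
)

```text
time: 11.25
tool_pos: [0.5619, -0.0245, 0.1085]
tool_rot: [-0.0, 0.738, 0.675, -0.0]
contact_force: [-0.7, -0.7, -0.6]
gripper_width: 0.5
grasp_force: 0.0
```

```bash
python3 look.py
```

```text
side roller [ 0.5658 -0.0134] yaw -0.101 L 207 W 73 s 0.94
side roller [ 0.5786 -0.0194] yaw 1.503 L 434 W 338 s 0.41
scene roller [ 0.5671 -0.0103] yaw -0.106 L 209 W 65 s 0.88
11.45 [ 0.5619 -0.0232  0.1086] [-0.2  0.2 -0.6]
```

apply_moves(
  targets=[
    {"translation": [0,0,0.18],"twist": 0,"hand": 0.5},
    {"translation": [0,0,0.02],"twist": 0,"hand": 0.5},
    {"translation": [0.05,0,0],"twist": 0,"hand": 0.5},
    {"translation": [0.07,0,0],"twist": 0,"hand": 0.5},
    {"translation": [0.07,0,0],"twist": 0,"hand": 0.5},
    {"translation": [0.07,0,0],"twist": 0,"hand": 0.5},
    {"translation": [0.07,0,0],"twist": 0,"hand": 0.5},
    {"translation": [0.07,0,0],"twist": 0,"hand": 0.5},
  ],
)

```text
time: 12.25
tool_pos: [0.5679, 0.0167, 0.0919]
tool_rot: [0.002, 0.737, 0.676, 0.002]
contact_force: [0.9, 0.0, 7.8]
gripper_width: 0.501
grasp_force: 3.5
```

apply_moves(
  targets=[
    {"translation": [0,0,0],"twist": 0,"hand": 0.5},
    {"translation": [0,0,-0.2],"twist": 0,"hand": 0.5},
    {"translation": [0,0,0],"twist": 0,"hand": 0.5},
    {"translation": [-0.2,0,-0.2],"twist": 0,"hand": 0.5},
    {"translation": [-0.2,0,-0.4],"twist": 0,"hand": 0.5},
    {"translation": [-0.2,0,-0.4],"twist": 0,"hand": 0.5},
    {"translation": [0,0,-0.4],"twist": 0,"hand": 0.5},
    {"translation": [0,0,0],"twist": 0,"hand": 0.5},
  ],
)

```text
time: 13.05
tool_pos: [0.5636, -0.0446, 0.2561]
tool_rot: [0.005, 0.737, 0.675, 0.004]
contact_force: [1.1, 0.5, 0.7]
gripper_width: 0.498
grasp_force: 0.0
```

```bash
cat look.py > look2.py; cat >> look2.py <<'E'
f=grab_frame("wrist"); cv2.imwrite("pics/w2.png",f[:,:,::-1])
show("wrist","roller",.042,near);show("wrist","felt_strip",.012,near);show("wrist","paper_strip",.012,near)
E
python3 look2.py
```

```text
side roller [0.5668 0.0083] yaw -0.092 L 210 W 70 s 0.77
scene roller [0.5673 0.009 ] yaw -0.093 L 208 W 64 s 0.77
13.25 [ 0.5596 -0.0432  0.247 ] [-0.2  0.3  0.7]
wrist roller [0.5674 0.0083] yaw -0.102 L 210 W 61 s 0.85
wrist felt_strip [0.5548 0.0232] yaw -0.026 L 210 W 22 s 0.84
wrist paper_strip [ 0.5534 -0.0419] yaw -0.079 L 191 W 44 s 0.68
```

View pics/w2.png

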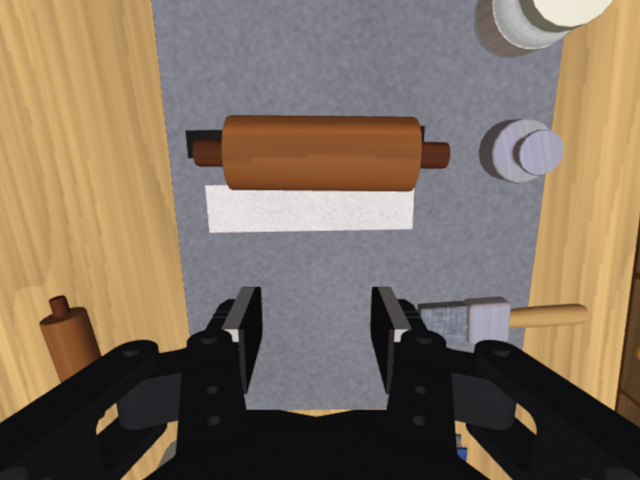

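The wrist view shows the roller (322,153) almost over the felt, whose ends show at (200,143) and (424,133). It needs about 8.5 mm more, so one short 17 mm stroke.

apply_moves(
  targets=[
    {"translation": [0.25,0,0.4],"twist": 0,"hand": 0.5},
    {"translation": [0.23,0.05,0.4],"twist": 0,"hand": 0.5},
    {"translation": [0,0,0.4],"twist": 0,"hand": 0.5},
    {"translation": [0,0,0.18],"twist": 0,"hand": 0.5},
    {"translation": [0,0,0],"twist": 0,"hand": 0.5},
    {"translation": [0,0,0],"twist": 0,"hand": 0.5},
  ],
)

```text
time: 14.05
tool_pos: [0.5696, 0.0038, 0.1112]
tool_rot: [-0.0, 0.737, 0.676, -0.0]
contact_force: [-0.2, 0.3, -0.0]
gripper_width: 0.507
grasp_force: 0.0
```

apply_moves(
  targets=[
    {"translation": [0,0,0.18],"twist": 0,"hand": 0.5},
    {"translation": [0,0,0.035],"twist": 0,"hand": 0.5},
    {"translation": [0,0,0],"twist": 0,"hand": 0.5},
    {"translation": [0.04,0,0],"twist": 0,"hand": 0.5},
    {"translation": [0.06,0,0],"twist": 0,"hand": 0.5},
    {"translation": [0.05,0,0],"twist": 0,"hand": 0.5},
    {"translation": [0.02,0,0],"twist": 0,"hand": 0.5},
    {"translation": [0,0,0],"twist": 0,"hand": 0.5},
  ],
)

```text
time: 14.85
tool_pos: [0.5727, 0.0213, 0.092]
tool_rot: [0.001, 0.737, 0.676, 0.001]
contact_force: [-1.0, -0.3, 6.6]
gripper_width: 0.497
grasp_force: 3.0
```

apply_moves(
  targets=[
    {"translation": [0,0,0],"twist": 0,"hand": 0.5},
    {"translation": [0,0,-0.2],"twist": 0,"hand": 0.5},
    {"translation": [0,0,-0.2],"twist": 0,"hand": 0.5},
    {"translation": [-0.2,0,-0.4],"twist": 0,"hand": 0.5},
    {"translation": [-0.2,0,-0.4],"twist": 0,"hand": 0.5},
    {"translation": [-0.2,0,-0.4],"twist": 0,"hand": 0.5},
    {"translation": [0,0,0],"twist": 0,"hand": 0.5},
    {"translation": [0,0,0],"twist": 0,"hand": 0.5},
  ],
)

```text
time: 15.65
tool_pos: [0.5666, -0.0392, 0.2516]
tool_rot: [0.001, 0.737, 0.675, 0.001]
contact_force: [0.0, 0.6, -0.3]
gripper_width: 0.501
grasp_force: 0.0
```

```bash
sed -i s/w2/w3/ look2.py; python3 look2.py
```

```text
scene roller [0.57   0.0177] yaw -0.124 L 209 W 68 s 0.69
15.85 [ 0.565  -0.0383  0.2475] [-0.9 -0.9 -1.4]
wrist roller [0.5688 0.0171] yaw -0.096 L 210 W 60 s 0.83
wrist felt_strip [0.5546 0.0176] yaw -0.074 L 210 W 24 s 0.45
wrist paper_strip [ 0.554  -0.0407] yaw -0.064 L 192 W 45 s 0.71
wrist paper_strip [0.5693 0.0161] yaw -0.095 L 231 W 66 s 0.65
```

View pics/w3.png

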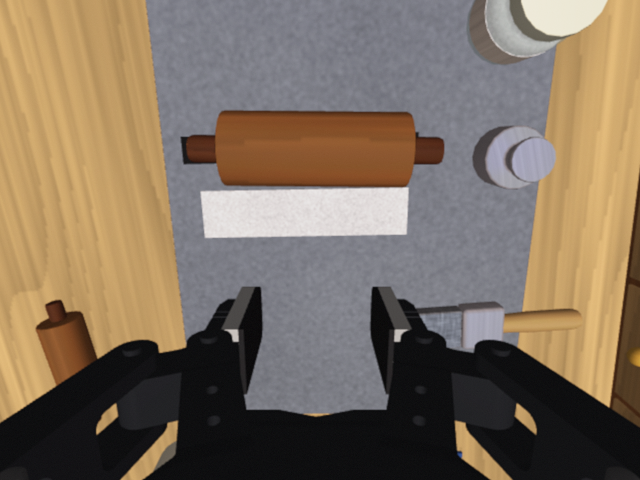

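The roller (315,149) now covers the felt: about 1 mm off its centre line, 14 mm off lengthwise and 0.02 rad off in angle. The hand is clear.

```bash
python3 -c "from plant import *; print(job_done())"
```

```text
the job is handed in; nothing more can be done
None
```

I rolled the roller across the paper and it stopped on the felt strip, about 1 mm off the strip's centre line, 14 mm off lengthwise and 0.02 rad off parallel; the hand is clear and the job is handed in, but no verdict was returned.

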